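# Weigh a stir bar by difference on a top-pan balance

## Task

Weigh the loose stir bar in the white PTFE tub: switch the balance on with its round key, stand the empty tub gently in the middle of the pan, and with your hand off it press the wide tare bar. Then put the stir bar in the tub, let go, and press the tall oblong print key at the right-hand end to record its weight, leaving the tub with the bar standing on the pan. Push each of these keys fully down and let it spring back; never press the small square menu key, press a key out of its turn or disturb anything else on the bench.

Things in the scene. Friction and masses are not known exactly. Their poses are not given: they have to be found in the camera images.
- balance: white laboratory balance, 250 mm deep (x) x 200 mm wide (y), fixed. Origin: centre of its underside on the bench; -x its front, +y its left. The front 95 mm is a dark console sloping 12 degrees, 35 mm high in front, 54 mm behind, with a row of light-grey keys (left to right: round, wide bar, small square, tall oblong) and a display behind them. Rear housing 57 mm tall, with the pan on top
- pan: round stainless weighing pan, 130 mm across, 6 mm thick, on a springy load-cell spindle (sinks up to 4 mm, about 11 N at the stop; more than 25 N overloads it). Its centre is 45 mm behind the balance's centre. Origin: centre of the pan's underside, 66 mm above the bench
- pan_top (a point): centre of the pan's upper face, 72 mm above the bench, z up
- power_key_top (a point): round power key, 20 mm across, at the left end of the row, 74 mm left of the balance's centre line. Origin: centre of its top face, which stands 8 mm proud of the console; z = outward normal of the console, 12 degrees from vertical. 
- power_key (a joint): round power key: how far the key is pushed in along its axis, m: 0 up, 0.004 fully down; springs back by itself; about 3.5 N holds it fully down, 3 mm or more counts as pressed
- tare_key_top (a point): tare key: wide bar, 44 mm wide (y) x 20 mm, in the middle of the row, 12 mm left of the centre line. Origin: centre of its top face, which stands 8 mm proud of the console; z = outward normal of the console, 12 degrees from vertical. 
- tare_key (a joint): tare bar: how far the key is pushed in along its axis, m: 0 up, 0.004 fully down; springs back by itself; about 3.5 N holds it fully down, 3 mm or more counts as pressed
- menu_key_top (a point): menu key, not to be pressed: small square, 14 mm, right of the tare bar, 36 mm right of the centre line. Origin: centre of its top face, which stands 8 mm proud of the console; z = outward normal of the console, 12 degrees from vertical. 
- menu_key (a joint): menu key: how far the key is pushed in along its axis, m: 0 up, 0.004 fully down; springs back by itself; about 3.5 N holds it fully down, 3 mm or more counts as pressed
- print_key_top (a point): print key: tall oblong, 16 mm wide (y) x 24 mm, at the right end of the row, 78 mm right of the centre line. Origin: centre of its top face, which stands 8 mm proud of the console; z = outward normal of the console, 12 degrees from vertical. 
- print_key (a joint): print key: how far the key is pushed in along its axis, m: 0 up, 0.004 fully down; springs back by itself; about 3.5 N holds it fully down, 3 mm or more counts as pressed
- tub: thick-walled white PTFE tub, open at the top, 62 mm across the rim tapering to 57 mm at the foot, 54 mm tall, inside about 44 mm across and 49 mm deep; 60 to 130 g. Starts on the bench to the left or right of the balance. Origin: centre of its underside, z up out of the mouth
- stir_bar: white PTFE stir bar, a small rod 34 mm long (its y axis), 10 mm thick, 8 to 17 g, lying on the dark mat, on the other side of the balance from the tub. Origin: middle of its underside
- mat: dark grey silicone mat, 100 x 80 x 4 mm, fixed flat on the bench left or right of the balance; the stir bar lies on it. Origin: centre of its underside
- white_jar: white wide jar with a screw lid, 60 mm wide, 74 mm tall; bystander, origin at the centre of its foot
- petri: glass Petri dish with lid, 96 mm wide, 15 mm tall; bystander, origin at the centre of its underside
- sample_bottle: white sample bottle with a tan band, 40 mm wide, 83 mm tall; bystander, origin at the centre of its foot
- tube_rack: white rack of capped tubes, 50 x 168 x 92 mm; bystander, origin at the centre of its foot
There are look-alikes about, which are no part of the job. What is shaped like the tub but orange or yellow is not meant.

How it is judged:
On the way, in this order (a step that is already met when the one before it is completed fails the run):
1. the power key is pressed fully down, the pan still empty (value of joint power_key above 0.003 m), for 0.05 s.
2. the empty tub stands upright in the middle of the pan, released, the power key up again (horizontal distance between tub and pan_top below 0.03 m and z of tub in the frame of pan_top between -0.005 and 0.006 m and angle between tub's own z axis and vertical below 0.1 rad and contact force between the fingers and tub below 0.05 N and linear speed of tub below 0.02 m/s and value of joint power_key below 0.001 m), for 0.2 s.
3. the tare bar is pressed fully down with the empty tub on the pan and untouched (value of joint tare_key above 0.003 m and horizontal distance between tub and pan_top below 0.03 m and z of tub in the frame of pan_top between -0.005 and 0.006 m and angle between tub's own z axis and vertical below 0.1 rad and contact force between the fingers and tub below 0.05 N and not (z of stir_bar in the frame of tub between 0 and 0.038 m and horizontal distance between stir_bar and tub below 0.026 m)), for 0.05 s.
4. the stir bar lies in the tub on the pan, released (z of stir_bar in the frame of tub between 0 and 0.038 m and horizontal distance between stir_bar and tub below 0.026 m and horizontal distance between tub and pan_top below 0.03 m and z of tub in the frame of pan_top between -0.005 and 0.006 m and angle between tub's own z axis and vertical below 0.1 rad and contact force between the fingers and tub below 0.05 N and contact force between the fingers and stir_bar below 0.05 N and linear speed of stir_bar below 0.03 m/s), for 0.2 s.
5. the print key is pressed fully down with the stir bar in the tub, both untouched (value of joint print_key above 0.003 m and z of stir_bar in the frame of tub between 0 and 0.038 m and horizontal distance between stir_bar and tub below 0.026 m and horizontal distance between tub and pan_top below 0.03 m and z of tub in the frame of pan_top between -0.005 and 0.006 m and angle between tub's own z axis and vertical below 0.1 rad and contact force between the fingers and tub below 0.05 N and contact force between the fingers and stir_bar below 0.05 N), for 0.05 s.
At the end, for the whole second after the job is handed in: The tub stands upright (within 0.1 rad) on the pan, its centre within 30 mm of the pan's centre, with the stir bar lying inside it, both at rest and released; all four keys are up (within 1 mm) (all of step 2 and z of stir_bar in the frame of tub between 0 and 0.038 m and horizontal distance between stir_bar and tub below 0.026 m and contact force between the fingers and stir_bar below 0.05 N and linear speed of stir_bar below 0.02 m/s and value of joint each of tare_key, menu_key, print_key below 0.001 m); the robot touches nothing.
It fails at once if the menu key is pressed (value of joint menu_key above 0.003 m).
It fails at once if the power key is pressed again once the tub is on the pan (it would switch off) (value of joint power_key above 0.003 m and (horizontal distance between tub and pan_top below 0.03 m and z of tub in the frame of pan_top between -0.005 and 0.006 m and angle between tub's own z axis and vertical below 0.1 rad)).
It fails at once if tare pressed without the tub on the pan or with the stir bar in it, or print pressed without the stir bar in the tub on the pan ((value of joint tare_key above 0.003 m and (not (horizontal distance between tub and pan_top below 0.03 m and z of tub in the frame of pan_top between -0.005 and 0.006 m and angle between tub's own z axis and vertical below 0.1 rad) or (z of stir_bar in the frame of tub between 0 and 0.038 m and horizontal distance between stir_bar and tub below 0.026 m))) or (value of joint print_key above 0.003 m and (not (horizontal distance between tub and pan_top below 0.03 m and z of tub in the frame of pan_top between -0.005 and 0.006 m and angle between tub's own z axis and vertical below 0.1 rad) or not (z of stir_bar in the frame of tub between 0 and 0.038 m and horizontal distance between stir_bar and tub below 0.026 m)))).
It fails at once if the pan is overloaded: more than 25 N on it (contact force between pan and anything else above 25 N).
It fails at once if a bystander (white jar, Petri dish, sample bottle, tube rack) is moved more than 30 mm or tipped (distance of any of white_jar, petri, sample_bottle, tube_rack from where it was at the start of the episode above 0.03 m or angle between any of white_jar, petri, sample_bottle, tube_rack's own z axis and vertical above 0.3 rad).
It also fails if it takes over 69 s, if anything falls off the work surface, if the arm or the gripper's body presses on something with over 40 N, if the wrist force passes 120 N, or if a joint passes its speed limit or range.

## Robot

A 7-joint arm with a two-finger parallel gripper is mounted at the origin on the work surface; the furniture and walls round the work are solid. World frame = base frame: x ahead of the robot, y to its left, z up, the work surface at z = 0. Lengths are in m, angles in rad, forces in N, time in s.
With the tool pointing down it reaches from about 0.425 to 0.975 m from the base axis. Payload 16.7 kg.
Tool frame: the origin (TCP) lies midway between the tips of the shut fingers; the grasp point (between the pads) lies r.hold_point_z behind it (r.hold_point_z is the distance from the TCP to the grasp point, in m); z points along the fingers, y is the line along which they close (so a half turn about z gives the same grasp; the last joint's range is limited). The gripper opens to 85 mm and grips with 20 to 120 N. Pads are 22 mm wide; open, the fingers measure 114 mm over their backs; the gripper's body (76 mm by 85 mm) begins 54 mm behind the grasp point. The pads swing forward as they close: fully open they stand 13 mm farther back than shut.
Start: joints at [1.03, 0.426, 0.074, 1.606, -0.034, 1.111, -0.067], TCP at [0.258, -0.624, 0.231] pointing down, gripper open.
Joint ranges: [-2.85, 2.85], [-0.5, 2.14], [-1.23, 1.37], [0.21, 2.46], [-1.02, 4.16], [0.16, 2.05], [-2.73, 2.73]. Speed limits (rad/s): [1.89, 1.89, 2.39, 2.39, 3.01, 3.01, 3.01].

## Interface

Orientations are given as a unit quaternion [x, y, z, w].
In Python, from cell import r, planner, read_camera, order gives the robot as it stands. Calls block until the motion is done:
- r.reach(position, orientation): joint-space move of the TCP to a pose.
- r.movel(position, rot=None, max_speed=0.15, max_force=None): straight line of the TCP; rot=None keeps the orientation; max_speed is the mean speed in m/s. With max_force (N) it stops when the force on the tool has changed by that much, and returns True; else False.
- r.move_joints(angles): joint-space move.
- r.open_jaws() and r.gripper_close(grip_force=None): open the fingers fully, or close them until they stop; grip_force is the grip in N (None keeps the last).
- r.wait(seconds).
- planner.solve_ik(position, orientation): joint angles nearest the present ones, or None.
- r.observe(): the state.
- read_camera(name): name is "side" or "top" or "wrist"; returns a dict with "color" (480x640x3 uint8, red, green, blue), "fov_y" (degrees; the focal length in pixels is half the picture's height over the tangent of half this angle, whatever the lens; pixels are square), "cx", "cy" (the principal point, pixels), "R" (3x3) and "t" (3): a world point X has camera coordinates R X + t. Camera axes: x right, y down, z forward; pixel columns grow to the right and rows downward; lengths in m; the calibration is good to about 2 mm. A picture is of the moment at which its call begins. There is no depth.
A pose or a line that the arm cannot do raises r.PlanningError and nothing moves.
- order.finish_job(): hands the job in; it is judged then, once.
The state is a dict: "time": time; "q": joint angles; "qd": joint speeds; "joint_efforts": joint torques, N m; "ee_pos": TCP position; "tool_rot": TCP orientation; "contact_force": force on the tool from outside, world axes, zero at the start; "ft_torque": the same for the moment, N m; "gripper_width": finger opening in m; "grip_force": force on a finger pad.
Only numpy, scipy, OpenCV 4.12 (cv2) and the standard library are available. Lean on these libraries where they do the work, as an engineer would, in place of code of your own. Each camera call takes 0.05 s, during which the arm holds its last target. There are 200 camera calls.

## Working session

There is one attempt and no reset: what is moved stays moved. The work goes in short steps, each a Python script; the robot and the scene stay as the last script left them, time stands still between calls to the robot, and variables do not carry over. Pictures are saved under pics/ and viewed, at most 10 in all, crops included, and the job is handed in when it is done.

```bash
ls; mkdir -p pics
python3 - <<'E'
from cell import r, read_camera
import cv2,json,numpy as np
for n in("top","side"):
    c=read_camera(n); cv2.imwrite(f"pics/{n}0.png",c["color"][:,:,::-1]); np.save(f"pics/{n}0.npy",c,allow_pickle=True)
    print(n,c["fov_y"],c["cx"],c["cy"],np.round(c["R"],3).tolist(),np.round(c["t"],3))
s=r.observe();print(s["ee_pos"],s["tool_rot"],s["time"],r.hold_point_z)
E
```

```text
pics
top 43.08038139113034 317.09654165661783 244.14901792511534 [[0.006, -1.0, -0.0], [-0.998, -0.006, -0.068], [0.068, 0.001, -0.998]] [-0.016  0.499  1.801]
side 45.787272865680805 324.17076614652115 229.34142372270327 [[0.933, 0.36, 0.002], [0.224, -0.574, -0.787], [-0.282, 0.735, -0.616]] [-0.478 -0.058  1.517]
[ 0.25757233 -0.62351227  0.23066849] [ 9.80881920e-01  1.94602966e-01 -1.46554723e-04 -5.68979049e-04] 0.1 0.0187
```

View pics/top0.png

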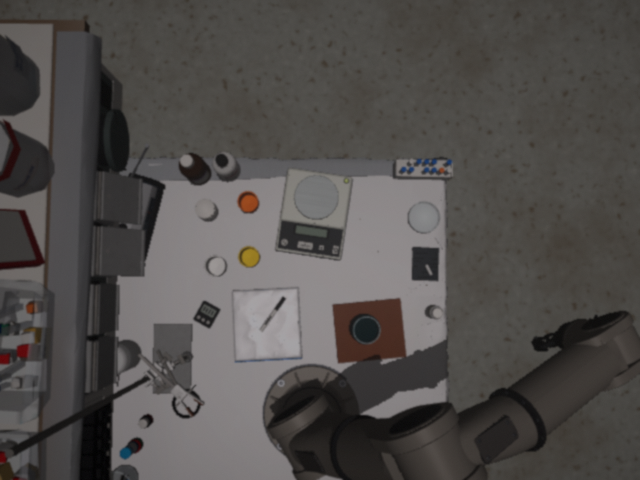

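View pics/side0.png

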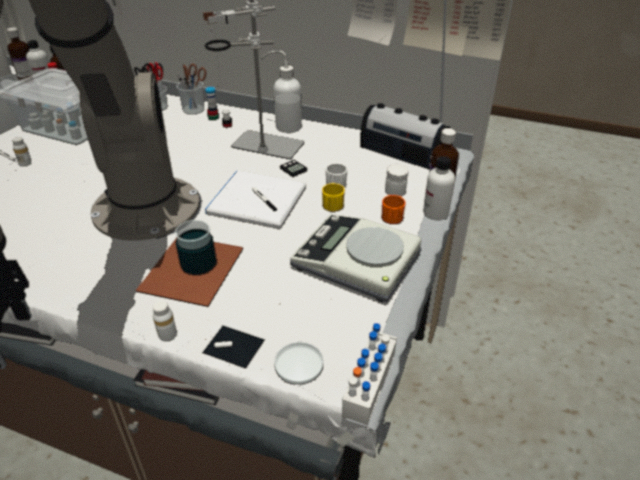

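Top view: the two white round candidates for the tub are (216,266), which shows an open ring, and (206,209), which is solid white. The orange (248,203) and yellow (249,257) ones are decoys. In the side view they are (336,175), which looks open, and (396,180), which looks lidded. The stir bar is at (429,269) on the mat. The balance pan is at (317,196), with its keys at about y=245. I'll confirm with an enlarged crop and take first measurements.

```bash
cat > h.py <<'E'
import numpy as np,cv2
def f(c): return c["color"].shape[0]/2/np.tan(np.radians(c["fov_y"]/2))
def ray(c,u,v,z):
    R,t=np.array(c["R"]),np.array(c["t"]); d=R.T@np.array([(u-c["cx"])/f(c),(v-c["cy"])/f(c),1]); o=-R.T@t
    return o+d*(z-o[2])/d[2]
def proj(c,X):
    p=np.array(c["R"])@X+np.array(c["t"]); return c["cx"]+f(c)*p[0]/p[2],c["cy"]+f(c)*p[1]/p[2]
def blobs(mask,amin=20):
    n,l,s,ce=cv2.connectedComponentsWithStats(mask.astype(np.uint8)); return [(s[i][:5].tolist(),ce[i].round(1)) for i in range(1,n) if s[i][4]>=amin]
E
python3 - <<'E'
from h import *
T=np.load("pics/top0.npy",allow_pickle=True).item();S=np.load("pics/side0.npy",allow_pickle=True).item()
a=T["color"];b=S["color"]
z=lambda i,x,y,w,h,k:cv2.resize(i[y:y+h,x:x+w],None,fx=k,fy=k,interpolation=cv2.INTER_CUBIC)
m=np.zeros((600,800,3),np.uint8)
m[:300,:400]=z(a,180,190,100,75+0,4)[:300]
m[:300,:400]=z(a,185,190,80,100,3)[:300,:240].repeat(1,0) if 0 else cv2.resize(a[190:290,165:298],(400,300))
m[:300,400:]=cv2.resize(b[140:230,310:430],(400,300))
m[300:,:400]=cv2.resize(a[215:275,270:350],(400,300))
m[300:,400:]=cv2.resize(a[240:285,400:460],(400,300))
cv2.imwrite("pics/crop.png",m[:,:,::-1])
for n,u,v,h in(("tub rim",216,265,.054),("jar",206,209,.074),("pan",317,196,.072),("bar",429,269,.009),("power",284,242,.05),("print",336,251,.05)):print(n,ray(T,u,v,h).round(3))
for n,u,v,h in(("tub rim",336.5,170,.054),("pan",375,246,.072),("bar",223,344,.009)):print(n,ray(S,u,v,h).round(3))
E
```

```text
tub rim [0.434 0.282 0.054]
jar [0.596 0.311 0.074]
pan [ 0.636 -0.012  0.072]
bar [ 0.427 -0.348  0.009]
power [0.503 0.084 0.05 ]
print [ 0.477 -0.068  0.05 ]
tub rim [0.44  0.28  0.054]
pan [ 0.641 -0.016  0.072]
bar [ 0.429 -0.346  0.009]
```

View pics/crop.png

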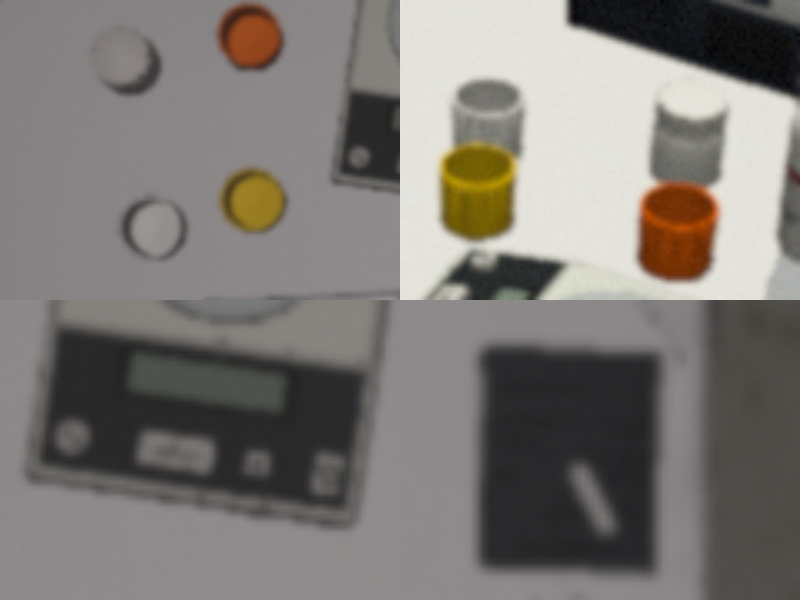

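The crop shows that the open white vessel at (216,266) is the tub. It has a hollow ring in both views, while (206,209) is a closed, taller, necked jar. The stir bar lies on the mat, tilted about 33°. Keys from left to right: round (284,242), bar (305,245), square (321,247), oblong (335,250). Next I'll hover over the console for a closer wrist view.

```bash
cat >> h.py <<'E'
from cell import r, planner, read_camera, order
from scipy.spatial.transform import Rotation as Ro
def quat(yaw,n=(0,0,1),p=None):
    "tool z = -n, closing axis y at world angle yaw (mod pi), nearer IK solution"
    best=None
    for k in(0,np.pi):
        z=-np.array(n,float); y=np.array([np.cos(yaw+k),np.sin(yaw+k),0]); y-=z*(y@z); y/=np.linalg.norm(y)
        q=Ro.from_matrix(np.c_[np.cross(y,z),y,z]).as_quat()
        if p is None: return q
        j=planner.solve_ik(list(p),list(q))
        if j is None: continue
        d=np.abs(np.array(j)-r.observe()["q"]).max()
        if best is None or d<best[0]: best=(d,q)
    return best[1]
def cam(n,name):
    c=read_camera(n); cv2.imwrite(f"pics/{name}.png",c["color"][:,:,::-1]); np.save(f"pics/{name}.npy",c,allow_pickle=True); return c
E
python3 - <<'E'
from h import *
p=[.50,.0,.30]
q=quat(np.pi/2-.165,p=p); r.reach(p,list(q)); r.gripper_close(30)
c=cam("wrist","w1"); s=r.observe(); print(s["time"],s["ee_pos"],s["q"],s["gripper_width"])
print(ray(c,320,240,.05), proj(c,np.array([.503,.084,.05])),proj(c,np.array([.477,-.068,.05])),proj(c,np.array([.638,-.014,.072])))
E
```

```text
3.3083 [5.00000896e-01 2.00085059e-05 3.00008833e-01] [ 0.5226136   0.13136826 -0.70392948  1.86951918  0.09208616  1.17318626
  1.19301282] -1.6824352404642655e-05
[0.5442908  0.00200053 0.05      ] (np.float64(389.36142867247236), np.float64(191.78459273248922)) (np.float64(245.66226076663614), np.float64(191.0656167732547)) (np.float64(319.47490753145854), np.float64(325.3925496518769))
```

View pics/w1.png

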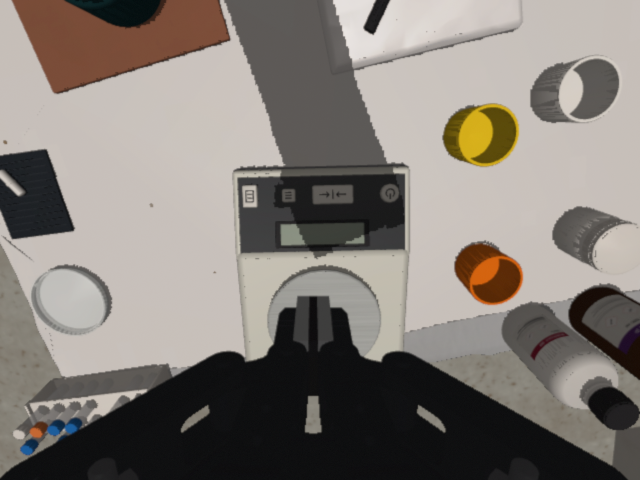

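The wrist view shows print (250,196), menu (288,195), tare (332,194), power (390,192), pan (324,309), tub rim (588,88) and the bar end at (10,181). I'll compute the key poses from the print-to-power line and check them against the given spacings.

Run:
```python
from h import *
c=np.load("pics/w1.npy",allow_pickle=True).item()
px=dict(print=(250,196),menu=(288.5,195.5),tare=(332.5,194),power=(390,192.5))
g=c["color"].astype(int); sub=g[180:212,235:405].min(2)
for s,ce in blobs(sub>95,40): print(s,ce+[235,180])
z=.05
for _ in range(4):
    P={k:ray(c,*v,z) for k,v in px.items()}
    d=P["power"]-P["print"]; yaw=np.arctan2(-d[0],d[1]); fx=np.array([np.cos(yaw),np.sin(yaw)])
    pan=ray(c,324,309,.072)[:2]; cen=pan-.045*fx
    xk=(P["tare"][:2]-cen)@fx; z=.035+np.tan(np.radians(12))*(xk+.125)+.0078
print({k:v.round(4) for k,v in P.items()},np.linalg.norm(d),yaw,pan,xk,z)
fl=np.array([-fx[1],fx[0]]); print({k:((v[:2]-cen)@fl).round(4) for k,v in P.items()})
# balance corners front at z .035 
for uv in((234,168),(410,165)):print(((ray(c,*uv,.035)[:2]-cen)@np.c_[fx,fl]).round(4))
print("tub",ray(c,588,88,.054),"bar end",ray(c,10,181,.014))
```

```text
[0, 0, 4, 32, 117] [236.4 196.5]
[7, 5, 16, 23, 336] [249.3 196. ]
{'print': array([ 0.4827, -0.0641,  0.0521]), 'menu': array([ 0.4889, -0.0234,  0.0521]), 'tare': array([0.495 , 0.0234, 0.0521]), 'power': array([0.5034, 0.0842, 0.0521])} 0.1498011379932608 -0.13923842588791277 [ 0.61830238 -0.0057044 ] -0.08115554987882774 0.05211942556606917
{'print': np.float64(-0.0767), 'menu': np.float64(-0.0354), 'tare': np.float64(0.0117), 'power': np.float64(0.0731)}
[-0.1094 -0.0948]
[-0.1078  0.0973]
tub [0.43227928 0.28548072 0.054     ] bar end [ 0.42572735 -0.34251747  0.014     ]
```

```bash
cat >> h.py <<'E'
c1=np.load("pics/w1.npy",allow_pickle=True).item()
zk=.0487
K={k:ray(c1,*v,zk) for k,v in dict(print=(249.5,196),tare=(332.5,194),power=(390,192.5)).items()}
_d=K["power"]-K["print"]; YAW=np.arctan2(-_d[0],_d[1]); FX=np.array([np.cos(YAW),np.sin(YAW)])
NK=np.r_[-np.sin(np.radians(12))*FX,np.cos(np.radians(12))]
PAN=np.array([.636,-.010])
def press(k):
    a=K[k]+NK*.06; q=list(quat(YAW+np.pi/2,NK,a)); r.reach(list(a),q)
    r.movel(list(K[k]+NK*.012),max_speed=.12)
    hit=r.movel(list(K[k]-NK*.010),max_speed=.02,max_force=9)
    s=r.observe(); dep=(np.array(s["ee_pos"])-K[k])@NK; print(k,"hit",hit,"depth mm",dep*1e3,np.round(s["contact_force"],1))
    r.wait(.15)
    r.movel(list(a),max_speed=.15)
E
python3 - <<'E'
from h import *
print(np.linalg.norm(_d),YAW,{k:v.round(4) for k,v in K.items()})
press("power"); r.open_jaws()
p=[.435,.283,.20]; q=quat(np.arctan2(.283-.19,.437-.46)+np.pi/2,p=p); r.reach(p,list(q)); c=cam("wrist","w2")
print(r.observe()["time"],proj(c,np.array([.435,.283,.054])))
E
```

```text
Traceback (most recent call last):
NameError: name '_d' is not defined. Did you mean: 'id'?
```

Run:
```python
from h import *
print(YAW,{k:v.round(4) for k,v in K.items()},np.linalg.norm(K["power"]-K["print"]))
press("power"); r.open_jaws()
p=[.435,.283,.20]; q=quat(np.arctan2(.283-.19,.437-.46)+np.pi/2,p=p); r.reach(p,list(q)); c=cam("wrist","w2")
print(r.observe()["time"],proj(c,np.array([.435,.283,.054])))
```

```text
-0.13932805005271523 {'print': array([ 0.4831, -0.0653,  0.0487]), 'tare': array([0.4956, 0.0234, 0.0487]), 'power': array([0.5041, 0.0848, 0.0487])} 0.151651021172314
power hit True depth mm -5.394284342843505 [-7.2 -1.8 19.5]
8.275 (np.float64(312.20126922326267), np.float64(226.88932561311094))
```

View pics/w2.png

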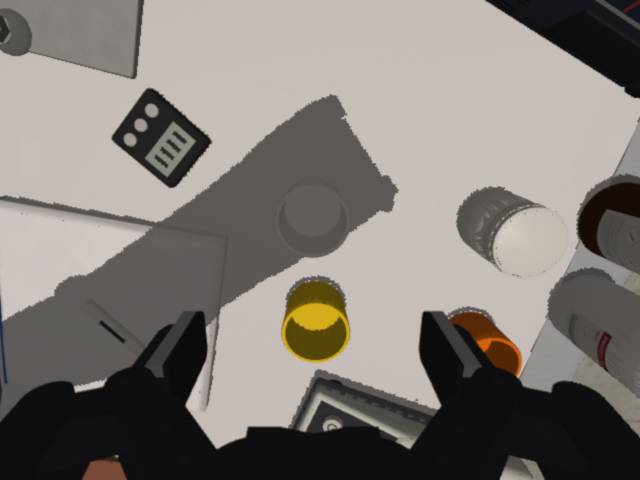

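The wrist view shows the tub rim centred at (313,219), inside the arm's shadow and about 7 px from the predicted point. The yellow decoy at (316,330) is clear of the finger line. I'll grasp the tub and stand it on the pan.

Run:
```python
from h import *
c=np.load("pics/w2.npy",allow_pickle=True).item()
t=ray(c,313,219.5,.054)[:2]; w=np.linalg.norm(ray(c,277,219,.054)-ray(c,348,219,.054)); print(t,"rim width",w)
assert abs(w-.062)<.008 and np.hypot(*(t-[.436,.283]))<.015
r.movel([*t,.07],max_speed=.2); hit=r.movel([*t,.010],max_speed=.12,max_force=12); print("hit",hit)
r.gripper_close(30); s=r.observe(); print(s["gripper_width"],s["grip_force"],s["ee_pos"])
zg=s["ee_pos"][2]
r.movel([*t,.20],max_speed=.2)
p=[*PAN,.20]; q=quat(YAW+np.pi/2,p=p); r.reach(p,list(q)); s=r.observe(); print(s["time"],s["gripper_width"])
r.movel([*PAN,.072+zg+.008],max_speed=.2); c=cam("wrist","w3")
hit=r.movel([*PAN,.072+zg-.003],max_speed=.02,max_force=2.0); s=r.observe(); print(hit,s["ee_pos"][2]-zg,s["contact_force"],s["time"])
```

```text
[0.43413799 0.28913723] rim width 0.057237480103430584
hit False
0.06009479816866647 30.096060162941285 [0.43472531 0.28944389 0.01103357]
12.525 0.06026557419193231
True 0.07023367033375524 [ 0.85513726 -0.12750513  4.03736597] 13.7583
```

Run:
```python
from h import *
r.open_jaws(); r.wait(.2); p=r.observe()["ee_pos"]; r.movel([p[0],p[1],.20],max_speed=.2); r.gripper_close(30)
# back off over the console and look
a=[.50,.03,.20]; r.reach(a,list(quat(YAW+np.pi/2,p=a)))
c=cam("wrist","w4"); s=cam("side","s4"); print(r.observe()["time"])
m=np.zeros((480,800,3),np.uint8); m[:300,:400]=cv2.resize(c["color"],(400,300)); m[:,400:]=cv2.resize(s["color"][190:310,300:400+0],(400,480)) 
cv2.imwrite("pics/m4.png",m[:,:,::-1])
print([np.round(proj(s,np.array([*PAN,z])),0) for z in(.072,.126)])
```

```text
16.5667
[array([374., 244.]), array([375., 225.])]
```

View pics/m4.png

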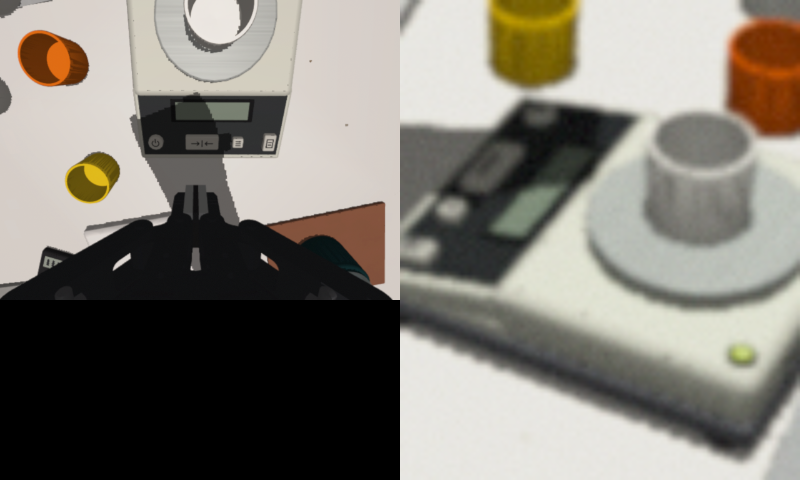

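Side crop: the tub stands upright near the pan's centre, with its foot at about (374,244) full-frame, and the power key is up. Before pressing tare, I'll check the camera's clearance from the tub, because the wrist came round by half a turn.

Run:
```python
from h import *
c=np.load("pics/w4.npy",allow_pickle=True).item(); R,t=np.array(c["R"]),np.array(c["t"]); s=r.observe()
print("cam",-R.T@t,"tcp",s["ee_pos"],"q",np.round(s["q"],2))
print("tub rim px (250*1.6..)",ray(c,219*1.6,10*1.6,.126))
```

```text
cam [0.57665185 0.0198984  0.3438441 ] tcp [0.5008142  0.02986394 0.20025203] q [-0.02  0.19 -0.19  2.01  0.04  0.95 -1.94]
tub rim px (250*1.6..) [ 0.62878071 -0.00677938  0.126     ]
```

Run:
```python
from h import *
press("tare"); p=r.observe()["ee_pos"]; r.movel([p[0]-.02,p[1],.2],max_speed=.2)
b=[.427,-.347,.22]; r.open_jaws(); r.reach(b,list(quat(np.radians(122.7),p=b))); c=cam("wrist","w5"); print(r.observe()["time"],proj(c,np.array([.427,-.347,.012])))
```

```text
tare hit True depth mm -5.389550208306103 [-6.7  0.7 20.3]
22.2083 (np.float64(313.8503605201968), np.float64(212.05992481422518))
```

View pics/w5.png

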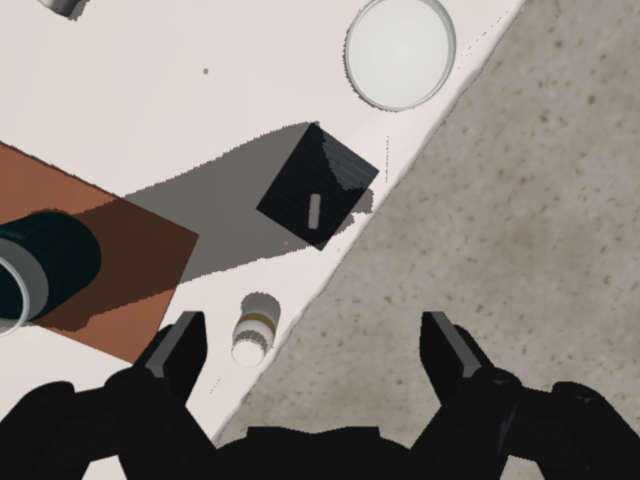

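The wrist view shows the bar at (314,211) on the dark mat, close to the predicted point and nearly along the tool's x axis. The bottle at (250,335) is clear. I'll refine the bar's pose, grasp it and lift.

Run:
```python
from h import *
c=np.load("pics/w5.npy",allow_pickle=True).item(); g=c["color"].min(2)[188:234,298:330]
m=(g>75).astype(np.uint8); cs,_=cv2.findContours(m,0,1); k=max(cs,key=cv2.contourArea)
rc=cv2.minAreaRect(k); bx=cv2.boxPoints(rc)+[298.,188.]
W=np.array([ray(c,*x,.011)[:2] for x in bx]); e=[W[1]-W[0],W[2]-W[1]]; e.sort(key=np.linalg.norm)
ctr=W.mean(0); ang=np.arctan2(e[1][1],e[1][0]); print(rc,ctr,np.linalg.norm(e,axis=1),np.degrees(ang)%180)
assert abs(np.linalg.norm(e[1])-.034)<.006 and np.hypot(*(ctr-[.427,-.347]))<.012
p=[*ctr,.08]; r.reach(p,list(quat(ang+np.pi/2,p=p)))
hit=r.movel([*ctr,.0075],max_speed=.08,max_force=8); print("hit",hit,r.observe()["ee_pos"])
r.gripper_close(25); s=r.observe(); print(s["gripper_width"],s["grip_force"],s["ee_pos"])
r.movel([*ctr,.22],max_speed=.2); c=cam("wrist","w6"); s=r.observe(); print(s["gripper_width"],s["time"])
cv2.imwrite("pics/m6.png",cv2.resize(c["color"][270:390,240:400],(800,600))[:,:,::-1])
```

```text
((15.635247230529785, 22.512296676635742), (9.144109725952148, 33.498226165771484), 5.19442892074585) [ 0.42779023 -0.34622045] [0.00880139 0.03331487] 27.509455509715142
hit False [ 0.42803749 -0.34643607  0.00787529]
0.006773201190927986 27.32847511768341 [ 0.42785088 -0.34622409  0.00762313]
0.006501726386508865 25.8417
```

View pics/m6.png

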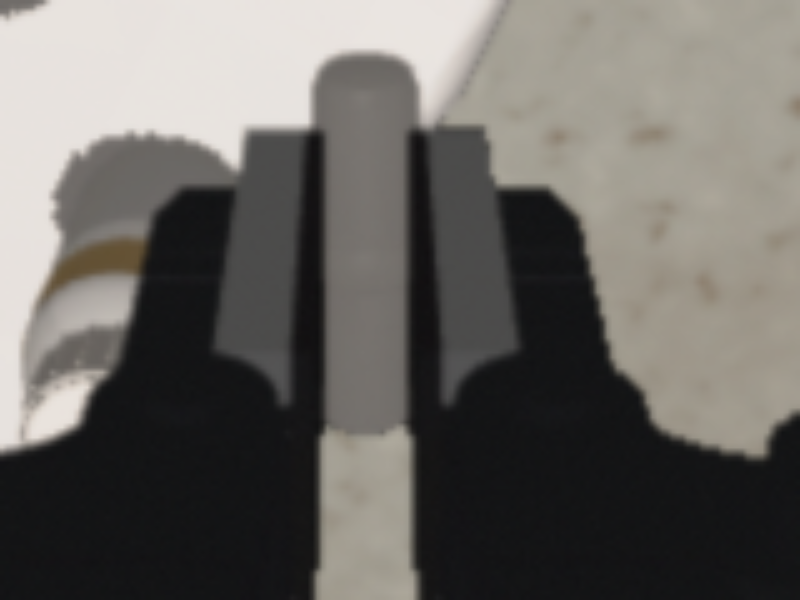

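The bar is held firmly between the pads. I'll hover with the camera straight over the tub to get its mouth centre for the drop.

Run:
```python
from h import *
s4=np.load("pics/s4.npy",allow_pickle=True).item(); print("side est",ray(s4,376.2,225.7,.126))
p=[.56,.0,.25]; r.reach(p,list(quat(YAW+np.pi/2,p=p))); c=cam("wrist","w7"); s=r.observe(); print(s["time"],s["gripper_width"],np.round(s["q"],2))
u,v=map(int,proj(c,np.array([*PAN,.126]))); print(u,v)
y0=max(v-90,0);x0=u-120; cv2.imwrite("pics/m7.png",cv2.resize(c["color"][y0:y0+180,x0:x0+240],(800,600))[:,:,::-1]); print(x0,y0)
```

```text
side est [ 0.63893328 -0.01170256  0.126     ]
27.2833 0.006843088249935256 [-0.2   0.22  0.1   1.85 -0.03  1.07 -1.8 ]
311 128
191 38
```

View pics/m7.png

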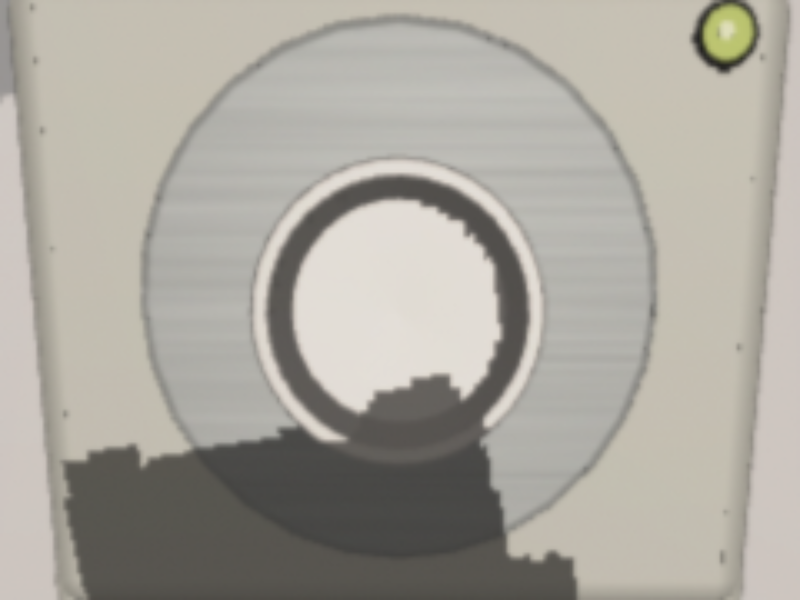

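The tub mouth is centred at (310.1,131.0), about 5 mm from the pan's centre, and it is upright. I'll lower the bar to the rim and release it.

Run:
```python
from h import *
c=np.load("pics/w7.npy",allow_pickle=True).item(); t=ray(c,310.1,131,.126)[:2]; w=np.linalg.norm(ray(c,266,131,.126)-ray(c,354,131,.126)); print("tub",t,w)
assert np.hypot(*(t-PAN))<.01
r.movel([*t,.18],max_speed=.15); r.movel([*t,.1295],max_speed=.05,max_force=4); s=r.observe(); print(s["ee_pos"],s["gripper_width"])
r.wait(.2); r.open_jaws(); r.wait(.3); r.movel([*t,.22],max_speed=.2); r.gripper_close(30)
p=[.56,.0,.25]; r.reach(p,list(quat(YAW+np.pi/2,p=p))); c=cam("wrist","w8"); s=cam("side","s8"); print(r.observe()["time"])
m=np.zeros((600,800,3),np.uint8); m[:,:400]=cv2.resize(c["color"][60:240,250:370],(400,600)); m[:,400:]=cv2.resize(s["color"][200:290,345:405],(400,600)); cv2.imwrite("pics/m8.png",m[:,:,::-1])
```

```text
tub [ 0.63431072 -0.00896319] 0.06102568666163411
[ 0.63452482 -0.00895452  0.1298345 ] 0.007423929486237354
32.3917
```

View pics/m8.png

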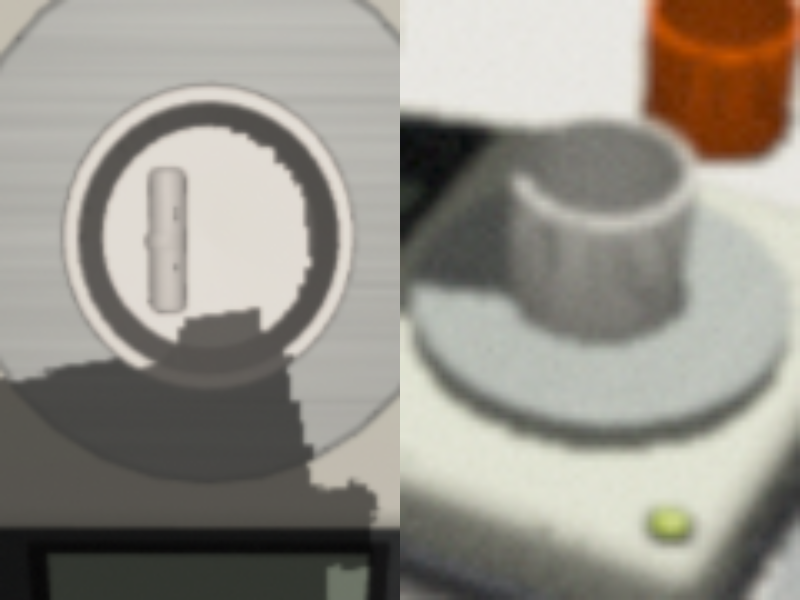

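The crop shows the bar lying flat in the upright tub, at about (300,131) full-frame. Now I'll press print and hand in.

Run:
```python
from h import *
a=K["print"]+NK*.12; r.reach(list(a),list(quat(YAW+np.pi/2,NK,a)))
press("print"); p=r.observe()["ee_pos"]; r.movel([p[0]-.03,p[1],.22],max_speed=.2); r.wait(.3)
print(r.observe()["time"]); print(order.finish_job())
```

```text
print hit True depth mm -5.418647846880432 [-7.6  1.5 21.2]
36.525
the job is handed in; nothing more can be done
None
```

I handed the job in at 36.5 s: power, tare and print were each pressed to the stop in order, and the tub stands near the middle of the pan with the stir bar lying in it; the judge's verdict was not returned.

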